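# Strip the bottle bracket off the bench shaker for washing

### The arm

A 6-joint arm with a two-finger parallel gripper is mounted at the origin on a cart in front of the work surface, level with it; the furniture and walls round the work are solid. World frame = base frame: x ahead of the robot, y to its left, z up, the work surface at z = 0. Lengths are in m, angles in rad, forces in N, time in s.
With the tool pointing down it reaches from about 0.375 to 0.9 m from the base axis. Payload 3.1 kg.
Tool frame: the origin (TCP) lies between the finger pads; the fingertips stand 17 mm ahead of it and the grasp point (between the pads) lies 2 mm behind it (robot.nose_length is the distance from the TCP to the fingertips, in m); z points along the fingers, y is the line along which they close (so a half turn about z gives the same grasp; the last joint's range is limited). The gripper opens to 87 mm and grips with 3 to 60 N. Pads are 19 mm wide; open, the fingers measure 117 mm over their backs; the gripper's body (75 mm by 190 mm) begins 51 mm behind the grasp point.
Start: joints at [-1.508, 0.527, 1.433, -0, 1.181, -0.178], TCP at [0.149, -0.607, 0.24] pointing down, gripper open.
Joint ranges: [-3.08, 3.08], [-0.75, 2.2], [0.22, 2.44], [-1.43, 4.57], [0, 2.65], [-2.85, 2.85]. Speed limits (rad/s): [2.79, 2.79, 3.14, 3.14, 3.14, 3.14].

### API

Orientations are given as a unit quaternion [x, y, z, w].
In Python, from rig import robot, cams gives the robot as it stands.
- The arm moves only by the shell command python3 -m pendant 'ROWS' [FORCE]. ROWS is JSON, a list of rows, each an object with "jaw": the opening, from 0 (shut) to 1 (fully open); "linear": the shift along the tool's x, y, z in cm, a list of three; "twist": the turn about the tool's z in degrees. A call has 1 to 12 rows; each row shifts and turns the commanded pose from where the row before left it, along the tool's axes as they then stand; what a row does not reach is not made up. A row lasts 1/12 s, in which the tool goes at most 41.7 mm and 7.16 degrees, less where a joint would pass 70% of its speed; a pose out of reach is approached as far as the arm can. A call is refused whole if a number of a shift passes 4.17 or a number of a turn 7.16, either way. A call with a gripper value outside its range is refused whole. The fingers move at their own pace and stop on an object; FORCE is the grip in N (left out, the last holds). Time passes only in rows, so rows that do not move let the fingers close. It gives the time, the measured TCP pose, the force, the opening and the grip force at its end, in the units of the state.
- robot.get_obs(): the state, without advancing time (a new reading comes with each control period).
- cams.camera(name): name is "side" or "top" or "wrist"; returns a dict with "color" (384x512x3 uint8, blue, green, red), "depth" (384x512 float32, m along the optical axis (not along the pixel's ray), 0 where there is no reading), "fov_y" (degrees; the focal length in pixels is half the picture's height over the tangent of half this angle, whatever the lens; pixels are square), "cx", "cy" (the principal point, pixels), "k1" (the pictures are not rectified: a ray, as slopes to the right and down, at radius r is drawn at 1 + k1 r^2 times it, then the intrinsics apply), "view" (4x4, takes a point from world to camera coordinates). Camera axes: x right, y down, z forward; pixel columns grow to the right and rows downward; lengths in m; the calibration is good to about 2 mm. A picture is of the moment at which its call begins.
- robot.hand_in(): hands the job in; it is judged then, once.
The state is a dict: "time": time; "q": joint angles; "joint_velocities": joint speeds; "joint_torque": joint torques, N m; "position": TCP position; "tool_rot": TCP orientation; "ft_force": force on the tool from outside, world axes, zero at the start; "moment": the same for the moment, N m; "grip_width": finger opening in m; "grip_force": force on a finger pad.
Only numpy, scipy, OpenCV 4.12 (cv2) and the standard library are available. Lean on these libraries where they do the work, as an engineer would, in place of code of your own. Each camera call takes 0.05 s, during which the arm holds its last target. There are 200 camera calls.

### The job

Take the bottle bracket off the shaker so that it can be washed: back the wing nut off anticlockwise to its stop, pull the slotted washer out from under it by its tab and leave it lying flat on the shaker's platform, clear of the bracket, then lift the bracket off over the nut and lay it gently, cup up and lengthwise, in the middle of the ribbed draining mat. Leave the bottles and flasks where they stand.

Things in the scene. Friction and masses are not known exactly. Their poses are not given: they have to be found in the camera images.
- shaker: Low bench shaker, 240 x 240 mm, white, dials on its front (-x face), flat grey platform 74 mm above the worktop. Origin: centre of its underside; x to its back, y to its left. Fixed. The bracket lies in an 8 mm deep pocket of the platform (x -2 to 102, y -112 to 107 mm); the rest of the platform (x -120 to -2 mm) is plain and level with the bracket's plate.
- stud_top (a point): Top of the upright 14 mm steel stud that stands in the shaker's pocket, at x 50, y -60, z 122 mm of the shaker; 48 mm above the platform. Axes as the shaker's.
- nut (a joint): Turn of the captive wing nut, rad: 0 = tight, grows anticlockwise seen from above, 4.4 = its top stop; starts between 0 and 1. At 0 the two wings point along the shaker's x axis. It climbs 10 mm a turn (7 mm in all) and never leaves the stud. Turning needs about 0.05 N m either way; it stays where it is left.
- nut_centre (a point): Centre of the wing nut on the stud's axis, 16 mm above its underside; turns and rises with the nut, x along the wings. Wings 57 mm over the tips, 9 mm thick, 5 to 27 mm above its underside; below them a flange 40 mm across. When tight its underside is 81 mm above the worktop.
- washer: Slotted steel washer, 92 mm across, 6 mm thick, 0.18 kg. Origin: centre of its underside. An 18 mm slot opens from its centre to +x; an equally thick, 44 mm wide tail runs to -84 mm x and ends in an upright tab. It starts on the bracket round the stud, under the nut, its x within 0.3 rad of the shaker's x, so the tab is toward the front. It comes out along its own -x, tab first.
- washer_collar (a point): Centre of the collar on the washer's top, 10 mm above its underside on the washer's axis: 4 mm high, 23 mm inner and 29 mm outer radius, open at the slot. It fits round the nut's flange, so the washer cannot slide out until the nut has climbed about 4 mm (2.5 rad).
- washer_tab (a point): Middle of the washer's upright tab, 79 mm from the washer's centre along its -x and 20 mm above its underside. The tab is 10 mm thick (along x), 44 mm wide (along y) and stands up to 32 mm above the washer's underside.
- bracket: Aluminium bottle bracket, 0.32 kg: plate 100 mm (x) by 215 mm (y), 8.5 mm thick, with a 66 mm hole; on it an upright cup (82 mm outside, 48 mm high, axis 122 mm from the hole along +y) and a grip web between hole and cup. Origin: centre of the hole on the plate's underside; plate from y -50 to +165 mm. It starts in the pocket, hole round the stud, axes as the shaker's.
- bracket_mid (a point): Middle of the bracket's plate underside, 57.5 mm from the hole's centre along the bracket's y.
- bracket_grip (a point): Point to grip in the bracket's upright web, near its balance point: 69.5 mm from the hole's centre along the bracket's y, 38.5 mm above the plate's underside. The web is 12 mm thick (bracket x), 27 mm long (y) and stands up to 54 mm above the plate's underside. Axes as the bracket's.
- mat: Dark ribbed rubber draining mat, 260 mm (x) by 180 mm (y), 5 mm thick, on the worktop to the left or right of the shaker. Origin: centre of its underside. It does not move.
- big_bottle: Screw-cap glass bottle, 92 mm in diameter, 186 mm tall, on the other side of the shaker. Origin: centre of its underside. A bystander.
- tall_bottle: Screw-cap glass bottle, 68 mm in diameter, 200 mm tall, behind the shaker. Origin: centre of its underside. A bystander.
- flask: Conical flask, 67 mm in diameter, 112 mm tall, behind and to the right of the shaker. Origin: centre of its underside. A bystander.
- small_flask: Conical flask, 51 mm in diameter, 85 mm tall, standing on the front left part of the shaker's platform. Origin: centre of its underside. A bystander.

How it is judged:
On the way, in this order (a step that is already met when the one before it is completed fails the run):
1. the wing nut is backed off to its top stop (value of joint nut above 3.9 rad), for 0.2 s.
2. the slotted washer is out from under the nut and lies flat on the platform, clear of the bracket (x of washer in the frame of shaker below -0.04 m and angle between washer's own z axis and vertical below 0.06 rad and z of washer in the frame of shaker between 0.07 and 0.079 m), for 0.2 s.
3. the bracket is lifted off over the nut (height (world z) of bracket above 0.125 m), for 0.1 s.
At the end, for the whole second after the job is handed in: Nut still backed off (over 3.6 rad); washer flat on the platform in front of the pocket (centre below x -35 mm of the shaker); bracket flat and cup up on the mat, plate middle within 50 mm of the mat centre along each side, lengthwise within 0.4 rad; all at rest (value of joint nut above 3.6 rad and x of washer in the frame of shaker below -0.035 m and angle between each of washer, bracket's own z axis and vertical below 0.06 rad and z of washer in the frame of shaker between 0.07 and 0.079 m and x of bracket_mid in the frame of mat between -0.05 and 0.05 m and y of bracket_mid in the frame of mat between -0.05 and 0.05 m and angle between the y axis of bracket and the x axis of mat, either way round below 0.4 rad and height (world z) of bracket below 0.011 m and linear speed of each of bracket, washer below 0.02 m/s); the robot touches nothing.
It fails at once if the bracket is dropped or slammed down: it comes down to the worktop faster than 0.5 m/s (height (world z) of bracket below 0.03 m and linear speed of bracket above 0.5 m/s).
It fails at once if the washer is knocked off the shaker (height (world z) of washer below 0.045 m).
It fails at once if a bottle or flask is shoved or knocked over (distance of any of big_bottle, tall_bottle, flask, small_flask from where it was at the start of the episode above 0.03 m or angle between any of big_bottle, tall_bottle, flask, small_flask's own z axis and vertical above 0.4 rad).
It also fails if it takes over 61 s, if anything falls off the work surface, if the arm or the gripper's body presses on something with over 40 N, if the wrist force passes 120 N, or if a joint passes its speed limit or range.

## Working session

There is one attempt and no reset: what is moved stays moved. The work goes in short steps, Python scripts to look and compute and a shell command to move; the robot and the scene stay as the last step left them, time stands still between calls to the robot, and variables do not carry over. Pictures are saved under pics/ and viewed, at most 12 in all, crops included, and the job is handed in when it is done.

```bash
mkdir -p pics; ls
cat > h.py <<'E'
import numpy as np, cv2
from rig import robot, cams
from scipy.spatial.transform import Rotation as R
def get(n):
    c=cams.camera(n); c['f']=c['color'].shape[0]/2/np.tan(np.radians(c['fov_y'])/2); return c
def rays(c,uv):
    uv=np.atleast_2d(np.asarray(uv,float)); K=np.array([[c['f'],0,c['cx']],[0,c['f'],c['cy']],[0,0,1]])
    n=cv2.undistortPoints(uv.reshape(-1,1,2),K,np.array([c['k1'],0,0,0,0.])).reshape(-1,2)
    Rm=c['view'][:3,:3]; o=-Rm.T@c['view'][:3,3]
    return o,np.c_[n,np.ones(len(n))]@Rm
def plane(c,uv,z):
    o,d=rays(c,uv); return o+d*((z-o[2])/d[:,2])[:,None]
def cloud(c):
    h,w=c['depth'].shape; u,v=np.meshgrid(np.arange(w),np.arange(h))
    o,d=rays(c,np.c_[u.ravel(),v.ravel()]); return (o+d*c['depth'].ravel()[:,None]).reshape(h,w,3)
def proj(c,P):
    K=np.array([[c['f'],0,c['cx']],[0,c['f'],c['cy']],[0,0,1]])
    return cv2.projectPoints(np.asarray(P,float).reshape(-1,1,3),cv2.Rodrigues(c['view'][:3,:3])[0],c['view'][:3,3],K,np.array([c['k1'],0,0,0,0.]))[0].reshape(-1,2)
E
python3 - <<'E'
from h import *
for n in ('top','side'):
    c=get(n); cv2.imwrite(f'pics/{n}0.png',c['color']); np.save(f'pics/{n}0.npy',cloud(c)); o,d=rays(c,[256,192]); print(n,o,d,c['k1'],c['fov_y'],(c['depth']==0).mean())
o=robot.get_obs(); print(o['position'],o['tool_rot'],o['time'],robot.nose_length)
E
```

```text
pics
top [ 0.52331623 -0.01456614  1.45894886] [[ 0.05441772  0.0012304  -0.99868383]] -0.030229340500072397 43.659451213913215 0.003753662109375
side [ 0.41728272 -0.68493592  0.97375288] [[ 0.17281637  0.61163363 -0.77213846]] 0.04436163882469651 47.68122978911378 0.005803426106770833
[ 0.14905224 -0.6063191   0.2386571 ] [ 9.92760980e-01  1.20102576e-01  5.07355201e-05 -1.00266528e-03] 0.1 0.017
```

View pics/top0.png

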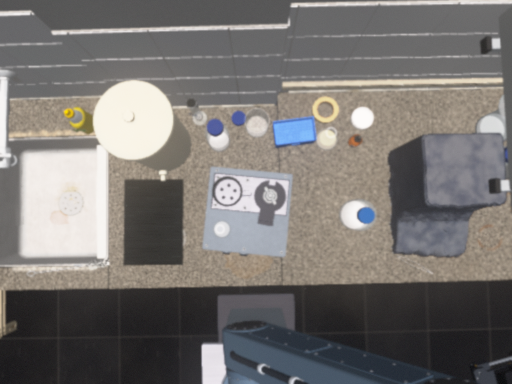

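View pics/side0.png

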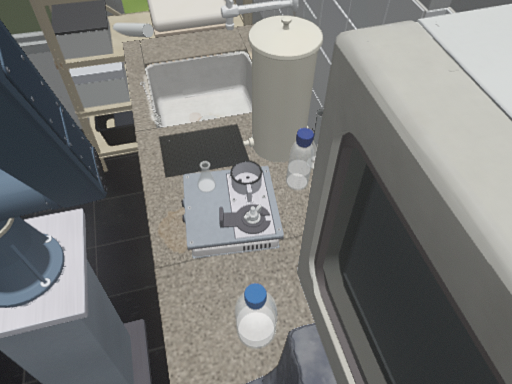

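The top view shows the shaker around (248,212), with the washer tail pointing down at (267,215). The mat is at (153,222) and the big bottle at (358,214). Next I'll measure the main features and enlarge the shaker.

Run:
```python
from h import *
c=get('top'); P=cloud(c); im=c['color']
z=P[...,2]
m=((z>0.06)&(z<0.09)&(abs(P[...,1])<.25)&(P[...,0]>.3)&(P[...,0]<.75)).astype(np.uint8)
m[:, :190]=0; m[:,305:]=0
n,l,s,_=cv2.connectedComponentsWithStats(m); k=1+s[1:,4].argmax()
cn=max(cv2.findContours((l==k).astype(np.uint8),0,2)[0],key=cv2.contourArea)
pts=plane(c,cn.reshape(-1,2),.074)[:,:2]
r=cv2.minAreaRect(pts.astype(np.float32)); print('shaker',r, np.median(z[l==k]))
g=im.max(2); mm=(g<45).astype(np.uint8); mm[:,:115]=0;mm[:,195:]=0;mm[:170]=0;mm[275:]=0
cn=max(cv2.findContours(mm,0,2)[0],key=cv2.contourArea)
pm=plane(c,cn.reshape(-1,2),.005)[:,:2]; print('mat',cv2.minAreaRect(pm.astype(np.float32)), np.median(P[...,2][mm>0]))
print('mat bbox',pm.min(0),pm.max(0))
a=cv2.resize(im[160:265,195:300],None,fx=5.5,fy=5.5,interpolation=cv2.INTER_CUBIC); 
s=get('side'); b=cv2.resize(s['color'][150:260,170:290],None,fx=5,fy=5,interpolation=cv2.INTER_CUBIC)
cv2.imwrite('pics/topc.png',a); cv2.imwrite('pics/sidec.png',b)
```

```text
shaker ((0.544732391834259, 0.013006113469600677), (0.23992323875427246, 0.24003489315509796), 83.34529876708984) 0.07522124636316341Traceback (most recent call last):
  File "<stdin>", line 11, in <module>
ValueError: max() iterable argument is empty
```

Run:
```python
from h import *
c=get('top'); im=c['color']; s=get('side')
g=im.max(2); mm=(g<75).astype(np.uint8); mm[:,:115]=0;mm[:,195:]=0;mm[:170]=0;mm[275:]=0
print(g[200,150],g[200,190])
cn=max(cv2.findContours(mm,0,2)[0],key=cv2.contourArea)
pm=plane(c,cn.reshape(-1,2),.005)[:,:2]; print('mat',cv2.minAreaRect(pm.astype(np.float32)))
a=cv2.resize(im[160:265,195:300],None,fx=5.5,fy=5.5,interpolation=cv2.INTER_CUBIC); 
b=cv2.resize(s['color'][150:260,170:290],None,fx=5,fy=5,interpolation=cv2.INTER_CUBIC)
cv2.imwrite('pics/topc.png',a); cv2.imwrite('pics/sidec.png',b)
print(proj(c,[.5874,-.0524,.122]),proj(s,[.5874,-.0524,.122]))
```

```text
67 149
mat ((0.5183678269386292, 0.30171290040016174), (0.17061957716941833, 0.24873346090316772), 89.38494873046875)
[[270.20801266 194.83485809]] [[252.44813004 206.36541109]]
```

View pics/topc.png

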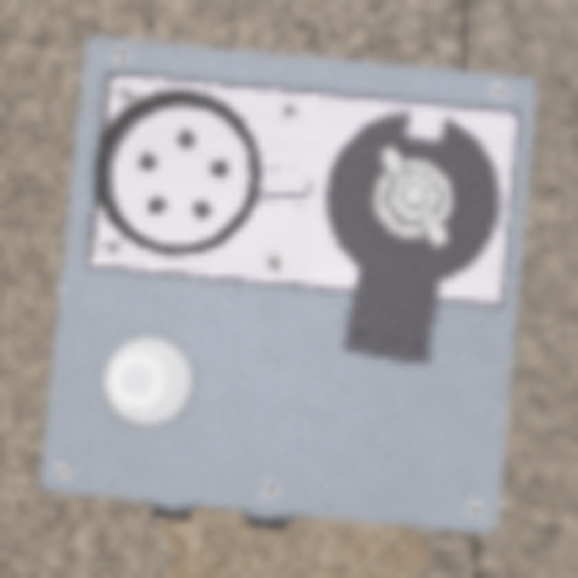

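View pics/sidec.png

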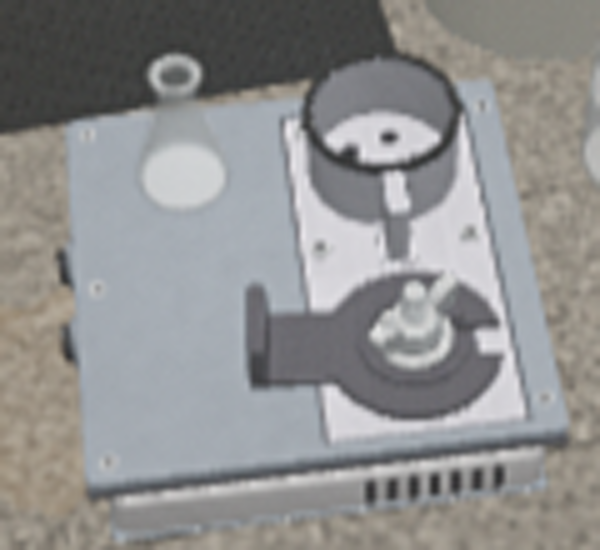

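The crops give the stud at (270.3,195.6) in the top view, against a predicted (270.2,194.8). The wings run (387,155)–(440,240) in the crop, yaw about 32°, which puts the nut at roughly 0.67 rad. The washer axis is at about -10° yaw. Next I'll check obstacle heights, then move.

```bash
cat >> h.py <<'E'
def to(x,y,z,yaw=None):
    "tool-frame cm shift and twist (deg) to a target; yaw = tool-y yaw in deg"
    o=robot.get_obs(); r=R.from_quat(o['tool_rot']).as_matrix(); d=r.T@(np.array([x,y,z])-o['position'])*100
    yw=np.degrees(np.arctan2(r[1,1],r[0,1])); print('shift',d.round(2),'yaw',yw.round(1),'q6',np.degrees(o['q'][5]).round(1),'t',o['time'])
    if yaw is not None: print('twist',round(-((yaw-yw+180)%360-180),1))
def world(a,yaw=None): pass
E
python3 - <<'E'
from h import *
P=np.load('pics/top0.npy'); S=np.load('pics/side0.npy')
Q=np.r_[P.reshape(-1,3),S.reshape(-1,3)]
# max height on a 10 cm grid
xs=np.arange(.1,1.0,.1); ys=np.arange(.6,-.8,-.1); print('     ',ys.round(2))
for x in xs[::-1]:
    row=[]
    for y in ys:
        k=(abs(Q[:,0]-x)<.05)&(abs(Q[:,1]-y)<.05)&(Q[:,2]>-.05); row.append(round(np.percentile(Q[k,2],98),2) if k.sum()>5 else None)
    print(round(x,1),row)
k=(Q[:,2]>.15)&(Q[:,2]<.5)&(Q[:,1]>.1)&(Q[:,0]>.5)&(Q[:,0]<1); print('boiler',np.percentile(Q[k],[1,99],axis=0))
c=get('top'); C=P
k=(C[...,2]>.09)&(C[...,0]<.55)&(C[...,0]>.4)&(C[...,1]>.02)&(C[...,1]<.14); print('flask',np.median(C[k],0),k.sum())
print('wings',plane(c,[[195+387/5.5,160+155/5.5],[195+440/5.5,160+240/5.5]],.109), 'tab',plane(c,[195+388/5.5,160+355/5.5],.1065))
to(.587,-.052,.2,32-180)
E
```

```text
[ 0.6  0.5  0.4  0.3  0.2  0.1  0.  -0.1 -0.2 -0.3 -0.4 -0.5 -0.6 -0.7]
0.9 [np.float64(0.38), np.float64(0.58), np.float64(0.7), np.float64(0.72), np.float64(0.71), np.float64(0.7), np.float64(0.7), np.float64(0.68), np.float64(0.65), np.float64(0.6), np.float64(0.6), np.float64(0.61), np.float64(0.33), np.float64(0.21)]
0.8 [np.float64(0.27), np.float64(0.18), np.float64(0.38), np.float64(0.42), np.float64(0.39), np.float64(0.2), np.float64(0.1), np.float64(0.08), np.float64(0.11), np.float64(0.06), np.float64(0.03), np.float64(0.62), np.float64(0.01), np.float64(0.16)]
0.7 [np.float64(0.31), None, np.float64(0.38), np.float64(0.4), np.float64(0.39), np.float64(0.18), np.float64(0.08), np.float64(0.08), np.float64(0.07), np.float64(0.06), np.float64(0.29), np.float64(0.6), np.float64(0.29), np.float64(0.2)]
0.6 [None, None, np.float64(0.01), np.float64(0.01), np.float64(0.01), np.float64(0.13), np.float64(0.12), np.float64(0.11), np.float64(0.0), np.float64(0.14), np.float64(0.29), np.float64(0.85), np.float64(0.85), np.float64(0.1)]
0.5 [None, None, np.float64(0.01), np.float64(0.
[... 656 characters left out ...]
, np.float64(0.01), np.float64(0.0)]
0.2 [None, None, None, None, None, np.float64(0.35), np.float64(0.51), np.float64(0.63), np.float64(0.61), np.float64(0.65), None, np.float64(0.39), np.float64(0.39), None]
0.1 [None, None, None, None, np.float64(0.01), np.float64(0.08), np.float64(0.33), np.float64(0.28), np.float64(0.0), None, None, np.float64(0.34), np.float64(0.38), None]
boiler [[0.66991036 0.10787698 0.15557704]
 [0.9144934  0.63351822 0.49331991]]
flask [0.49553542 0.08345035 0.11421522] 184
wings [[ 0.60709661 -0.03954394  0.109     ]
 [ 0.56294622 -0.06567295  0.109     ]] tab [[ 0.50481914 -0.0377903   0.1065    ]]
shift [ 55.76 -43.43   3.96] yaw -76.2 q6 -10.2 t 0.3
twist 71.8
```

```bash
python3 -m pendant '[{"jaw":1,"linear":[2.27,-2.36,-0.5],"twist":0},{"jaw":1,"linear":[2.27,-2.36,-0.5],"twist":0},{"jaw":1,"linear":[2.27,-2.36,-0.5],"twist":0},{"jaw":1,"linear":[2.27,-2.36,-0.5],"twist":0},{"jaw":1,"linear":[2.27,-2.36,-0.5],"twist":0},{"jaw":1,"linear":[2.27,-2.36,-0.5],"twist":0},{"jaw":1,"linear":[2.27,-2.36,-0.5],"twist":0},{"jaw":1,"linear":[2.27,-2.36,-0.5],"twist":0}]' 30
python3 -m pendant '[{"jaw":1,"linear":[2.42,-1.98,0],"twist":0},{"jaw":1,"linear":[2.42,-1.98,0],"twist":0},{"jaw":1,"linear":[2.42,-1.98,0],"twist":0},{"jaw":1,"linear":[2.42,-1.98,0],"twist":0},{"jaw":1,"linear":[2.42,-1.98,0],"twist":0},{"jaw":1,"linear":[2.42,-1.98,0],"twist":0},{"jaw":1,"linear":[2.42,-1.98,0],"twist":0},{"jaw":1,"linear":[2.42,-1.98,0],"twist":0},{"jaw":1,"linear":[0,0,0],"twist":0}]'
python3 -c "
from h import *
to(.587,-.052,.22,-148)"
```

```text
time: 0.97
position: [0.2809, -0.3788, 0.2799]
tool_rot: [0.993, 0.12, 0.0, 0.0]
ft_force: [0.2, 0.7, -0.2]
grip_width: 0.0867
grip_force: 0.0
time: 1.72
position: [0.4328, -0.1763, 0.2797]
tool_rot: [0.992, 0.123, 0.001, -0.001]
ft_force: [0.0, 0.1, 0.2]
grip_width: 0.0873
grip_force: 0.0
shift [17.97 -8.3   6.02] yaw -75.9 q6 39.8 t 1.7167
twist 72.1
```

```bash
python3 -m pendant '[{"jaw":1,"linear":[3,-1.38,0.5],"twist":0},{"jaw":1,"linear":[3,-1.38,0.5],"twist":0},{"jaw":1,"linear":[3,-1.38,0.5],"twist":0},{"jaw":1,"linear":[3,-1.38,0.5],"twist":0},{"jaw":1,"linear":[3,-1.38,0.5],"twist":0},{"jaw":1,"linear":[3,-1.38,0.5],"twist":0},{"jaw":1,"linear":[0,0,0],"twist":7.1},{"jaw":1,"linear":[0,0,0],"twist":7.1},{"jaw":1,"linear":[0,0,0],"twist":7.1},{"jaw":1,"linear":[0,0,0],"twist":7.1},{"jaw":1,"linear":[0,0,0],"twist":7.1},{"jaw":1,"linear":[0,0,0],"twist":7.1}]'
python3 -m pendant '[{"jaw":1,"linear":[0,0,0.5],"twist":7.1},{"jaw":1,"linear":[0,0,0.5],"twist":7.1},{"jaw":1,"linear":[0,0,0.5],"twist":7.1},{"jaw":1,"linear":[0,0,0.5],"twist":7.1},{"jaw":1,"linear":[0,0,0.5],"twist":1.1},{"jaw":1,"linear":[0,0,0.5],"twist":0},{"jaw":1,"linear":[0,0,0],"twist":0}]'
python3 -c "
from h import *
to(.587,-.052,.107,-148)
c=get('wrist');cv2.imwrite('pics/w1.png',c['color']);print(proj(c,[[.587,-.0525,.122]]))"
```

```text
time: 2.72
position: [0.5855, -0.0575, 0.2494]
tool_rot: [0.968, -0.252, -0.0, 0.0]
ft_force: [-0.1, -0.3, 0.3]
grip_width: 0.0871
grip_force: 0.0
time: 3.3
position: [0.5849, -0.0571, 0.2184]
tool_rot: [0.874, -0.486, -0.001, 0.0]
ft_force: [-0.3, -0.1, 0.0]
grip_width: 0.0872
grip_force: 0.0
shift [-0.3  -0.47 11.14] yaw -148.2 q6 131.7 t 3.3
twist -0.2
[[253.06062238 200.67402103]]
```

View pics/w1.png

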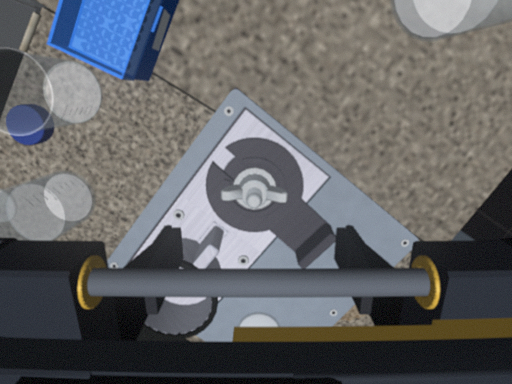

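The wrist view shows the stud top at (255,199), 2 px from prediction. The wing tips are at about (222,194) and (287,196), nearly parallel to the closing line.

```bash
python3 -c "
from h import *
c=get('wrist')
p=plane(c,[[222,194],[287,196]],.107);print(p,np.linalg.norm(p[1]-p[0]),p.mean(0),np.degrees(np.arctan2(*(p[0]-p[1])[[1,0]])))
print(plane(c,[[255,199]],.122))
to(.587,-.0525,.107,-148)"
```

```text
[[ 0.61064638 -0.03901517  0.107     ]
 [ 0.56222833 -0.06686139  0.107     ]] 0.05585444537634783 [ 0.58643736 -0.05293828  0.107     ] 29.904095811931168
[[ 0.5867165  -0.05440864  0.122     ]]
shift [-0.31 -0.36 11.23] yaw -148.2 q6 131.8 t 3.4
twist -0.2
```

```bash
python3 -m pendant '[{"jaw":1,"linear":[-0.26,-0.31,1.5],"twist":1.3},{"jaw":1,"linear":[0,0,2.5],"twist":0},{"jaw":1,"linear":[0,0,2.5],"twist":0},{"jaw":1,"linear":[0,0,2.5],"twist":0},{"jaw":1,"linear":[0,0,1.5],"twist":0},{"jaw":1,"linear":[0,0,0.8],"twist":0},{"jaw":1,"linear":[0,0,0],"twist":0}]' 40
python3 -c "
from h import *
to(.5868,-.0532,.106,-149.5)"
```

```text
time: 3.98
position: [0.5861, -0.0529, 0.105]
tool_rot: [0.868, -0.497, -0.002, 0.0]
ft_force: [0.9, -0.1, -0.1]
grip_width: 0.0872
grip_force: 0.0
shift [ 0.06 -0.04 -0.1 ] yaw -149.6 q6 133.5 t 3.9833
twist -0.1
```

```bash
python3 -m pendant '[{"jaw":0.5,"linear":[0.05,0,0],"twist":0},{"jaw":0.5,"linear":[0,0,0],"twist":0},{"jaw":0.5,"linear":[0,0,0],"twist":0},{"jaw":0.5,"linear":[0,0,0],"twist":0},{"jaw":0.5,"linear":[0,0,0],"twist":0},{"jaw":0.5,"linear":[0,0,0],"twist":0}]' 40
python3 -m pendant '[{"jaw":0.5,"linear":[0,0,0],"twist":-5},{"jaw":0.5,"linear":[0,0,-0.02],"twist":-5},{"jaw":0.5,"linear":[0,0,-0.02],"twist":-6},{"jaw":0.5,"linear":[0,0,-0.02],"twist":-6},{"jaw":0.5,"linear":[0,0,0],"twist":0}]'
python3 -c "
from h import *
to(.5868,-.0532,.106,-149.5)
c=get('wrist');cv2.imwrite('pics/w2.png',c['color'][90:300,100:420])"
```

```text
time: 4.48
position: [0.5872, -0.0538, 0.1072]
tool_rot: [0.868, -0.497, 0.0, 0.0]
ft_force: [-0.1, -1.5, 4.1]
grip_width: 0.0553
grip_force: 40.1
time: 4.9
position: [0.5875, -0.0536, 0.1078]
tool_rot: [0.947, -0.321, 0.0, -0.0]
ft_force: [0.6, 0.0, 2.8]
grip_width: 0.0553
grip_force: 40.0
shift [-0.08  0.01  0.18] yaw -127.5 q6 111.4 t 4.9
twist 22.0
```

View pics/w2.png

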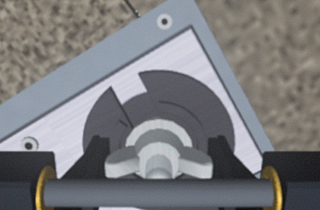

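The fingers hold the wing tips and the nut turns with them.

```bash
python3 -m pendant '[{"jaw":0.5,"linear":[0,0,-0.02],"twist":-7},{"jaw":0.5,"linear":[0,0,-0.02],"twist":-7},{"jaw":0.5,"linear":[0,0,-0.02],"twist":-7},{"jaw":0.5,"linear":[0,0,-0.02],"twist":-7},{"jaw":0.5,"linear":[0,0,-0.02],"twist":-7},{"jaw":0.5,"linear":[0,0,-0.02],"twist":-7},{"jaw":0.5,"linear":[0,0,-0.02],"twist":-7},{"jaw":0.5,"linear":[0,0,-0.02],"twist":-7},{"jaw":0.5,"linear":[0,0,-0.02],"twist":-7},{"jaw":0.5,"linear":[0,0,-0.02],"twist":-7},{"jaw":0.5,"linear":[0,0,-0.02],"twist":-7},{"jaw":0.5,"linear":[0,0,-0.02],"twist":-7}]'
python3 -m pendant '[{"jaw":0.5,"linear":[0,0,-0.02],"twist":-7},{"jaw":0.5,"linear":[0,0,-0.02],"twist":-7},{"jaw":0.5,"linear":[0,0,-0.02],"twist":-7},{"jaw":0.5,"linear":[0,0,-0.02],"twist":-7},{"jaw":0.5,"linear":[0,0,-0.02],"twist":-7},{"jaw":0.5,"linear":[0,0,-0.02],"twist":-7},{"jaw":0.5,"linear":[0,0,-0.02],"twist":-7},{"jaw":0.5,"linear":[0,0,-0.02],"twist":-7},{"jaw":0.5,"linear":[0,0,-0.02],"twist":-7},{"jaw":0.5,"linear":[0,0,-0.02],"twist":-7},{"jaw":0.5,"linear":[0,0,-0.02],"twist":-7},{"jaw":0.5,"linear":[0,0,0],"twist":0}]'
python3 -c "
from h import *
to(.5868,-.0532,.106);print(robot.get_obs()['moment'])"
python3 -m pendant '[{"jaw":0.5,"linear":[0,0,-0.02],"twist":-7},{"jaw":0.5,"linear":[0,0,-0.02],"twist":-7},{"jaw":0.5,"linear":[0,0,-0.01],"twist":-4},{"jaw":0.5,"linear":[0,0,0],"twist":0}]'
python3 -c "
from h import *
to(.5868,-.0532,.106);print(robot.get_obs()['moment'])"
python3 -m pendant '[{"jaw":0.5,"linear":[0,0,-0.01],"twist":-4},{"jaw":0.5,"linear":[0,0,-0.01],"twist":-4},{"jaw":0.5,"linear":[0,0,0],"twist":0}]'
python3 -c "
from h import *
to(.5868,-.0532,.106);print(robot.get_obs()['moment'])"
```

```text
time: 5.95
position: [0.5873, -0.0525, 0.1101]
tool_rot: [0.919, 0.395, 0.001, -0.001]
ft_force: [-1.0, 3.3, 4.1]
grip_width: 0.0554
grip_force: 40.0
time: 6.95
position: [0.5863, -0.0524, 0.1122]
tool_rot: [0.474, 0.881, 0.0, -0.001]
ft_force: [-2.7, 2.3, 4.7]
grip_width: 0.0554
grip_force: 40.0
shift [-0.1  -0.    0.62] yaw 33.5 q6 -49.5 t 6.95
[0.44659401 0.26583551 0.03567801]
time: 7.28
position: [0.5861, -0.0526, 0.1127]
tool_rot: [0.331, 0.944, 0.0, -0.001]
ft_force: [-2.3, 3.1, 6.3]
grip_width: 0.0556
grip_force: 40.0
shift [-0.1  -0.01  0.67] yaw 51.4 q6 -67.4 t 7.2833
[0.38521118 0.30528479 0.02094565]
time: 7.53
position: [0.586, -0.0527, 0.1129]
tool_rot: [0.264, 0.964, 0.0, -0.001]
ft_force: [-2.7, 2.2, 5.2]
grip_width: 0.0552
grip_force: 40.0
shift [-0.1  -0.01  0.69] yaw 59.4 q6 -75.4 t 7.5333
[0.35110039 0.33332233 0.01143936]
```

```bash
python3 -m pendant '[{"jaw":1,"linear":[0,0,0],"twist":0},{"jaw":1,"linear":[0,0,0],"twist":0},{"jaw":1,"linear":[0,0,0],"twist":0},{"jaw":1,"linear":[0,0,-1],"twist":0},{"jaw":0.4,"linear":[0,0,-3],"twist":0},{"jaw":0.4,"linear":[0,0,-4],"twist":0},{"jaw":0.4,"linear":[0,0,-2],"twist":0},{"jaw":0.4,"linear":[0,0,0],"twist":7},{"jaw":0.4,"linear":[0,0,0],"twist":7},{"jaw":0.4,"linear":[0,0,0],"twist":7},{"jaw":0.4,"linear":[0,0,0],"twist":7},{"jaw":0.4,"linear":[0,0,0],"twist":7}]'
python3 -m pendant '[{"jaw":0.4,"linear":[0,0,0],"twist":7},{"jaw":0.4,"linear":[0,0,0],"twist":7},{"jaw":0.4,"linear":[0,0,0],"twist":7},{"jaw":0.4,"linear":[0,0,0],"twist":7},{"jaw":0.4,"linear":[0,0,0],"twist":7},{"jaw":0.4,"linear":[0,0,0],"twist":0}]'
python3 -c "
from h import *
to(.5095,-.0385,.1,-10.5)
c=get('wrist');cv2.imwrite('pics/w3.png',c['color'])
c=get('side');cv2.imwrite('pics/s3.png',cv2.resize(c['color'][150:260,170:290],None,fx=5,fy=5,interpolation=cv2.INTER_CUBIC))
"
```

```text
time: 8.53
position: [0.5874, -0.0537, 0.2132]
tool_rot: [0.545, 0.839, 0.0, 0.0]
ft_force: [-0.5, -0.1, 1.0]
grip_width: 0.0387
grip_force: 0.0
time: 9.03
position: [0.5874, -0.0537, 0.213]
tool_rot: [0.77, 0.638, 0.0, 0.0]
ft_force: [0.0, -0.4, -0.2]
grip_width: 0.0348
grip_force: 0.0
shift [ 0.03 -7.95 11.3 ] yaw -10.8 q6 -5.3 t 9.0333
twist -0.3
```

View pics/w3.png

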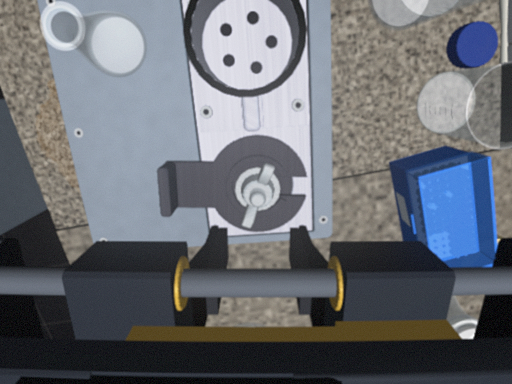

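The nut wings are now swung round with the washer still in place; the tab is at about (165,189) and the slot mouth at about (300,185). Now to compute the washer axis.

```bash
python3 -c "
from h import *
c=get('wrist')
w=np.array([.587,-.053,.08])
s=plane(c,[[300,185]],.0805)[0]; a=plane(c,[[160,165],[164,215]],.1065)
print('slot',s,'tab outer edge if at top',a,a.mean(0),np.linalg.norm(a[1]-a[0]))
ga=cv2.cvtColor(c['color'],6); b=plane(c,[[178,162],[178,213]],.0805); print('tail',b,b.mean(0))
for v in (s,): print(np.degrees(np.arctan2(*(v-w)[[1,0]])))
for v in (a.mean(0),b.mean(0)): print(np.degrees(np.arctan2(*(w-v)[[1,0]])), np.linalg.norm((v-w)[:2]))
print(proj(c,[.587,-.053,.122]))
"
```

```text
slot [ 0.62492725 -0.05876888  0.0805    ] tab outer edge if at top [[ 0.5124476  -0.01303929  0.1065    ]
 [ 0.50392965 -0.05609348  0.1065    ]] [ 0.50818863 -0.03456639  0.1065    ] 0.04388871146119248
tail [[ 0.52006347 -0.01743503  0.0805    ]
 [ 0.50754341 -0.06503409  0.0805    ]] [ 0.51380344 -0.04123456  0.0805    ]
-8.64861424100678
-13.164556444906882 0.08093843888190491
-9.131479319995723 0.07413610346836143
[[258.305112   200.85197777]]
```

```bash
python3 -m pendant '[{"jaw":0.4,"linear":[0.03,-2.63,0],"twist":0},{"jaw":0.4,"linear":[0,-2.63,0],"twist":0},{"jaw":0.4,"linear":[0,-2.62,0],"twist":0},{"jaw":0.4,"linear":[0,0,3],"twist":0},{"jaw":0.4,"linear":[0,0,3],"twist":0},{"jaw":0.4,"linear":[0,0,2.5],"twist":0},{"jaw":0.4,"linear":[0,0,2],"twist":0},{"jaw":0.4,"linear":[0,0,0.8],"twist":0},{"jaw":0.4,"linear":[0,0,0],"twist":0}]' 40
python3 -m pendant '[{"jaw":0,"linear":[0,0,0],"twist":0},{"jaw":0,"linear":[0,0,0],"twist":0},{"jaw":0,"linear":[0,0,0],"twist":0},{"jaw":0,"linear":[0,0,0],"twist":0}]'
python3 -c "
from h import *
to(.5095,-.0385,.1,-10.5)
o=robot.get_obs();print(o['grip_width'],o['grip_force'],o['ft_force'])"
```

```text
time: 9.93
position: [0.5091, -0.0386, 0.0988]
tool_rot: [0.769, 0.639, -0.001, -0.001]
ft_force: [-0.4, -0.6, -0.3]
grip_width: 0.0347
grip_force: 0.0
time: 10.27
position: [0.5103, -0.0388, 0.1]
tool_rot: [0.769, 0.639, 0.0, 0.001]
ft_force: [0.2, 0.7, 0.4]
grip_width: 0.016
grip_force: 0.0
shift [ 0.02 -0.08 -0.  ] yaw -10.6 q6 -6.3 t 10.2667
twist -0.1
0.015984528609683166 0.0 [0.17628465 0.74859349 0.39346633]
```

```bash
python3 -m pendant '[{"jaw":0,"linear":[0,0,0],"twist":0},{"jaw":0,"linear":[0,0,0],"twist":0},{"jaw":0,"linear":[0,0,0],"twist":0}]'
python3 -m pendant '[{"jaw":0,"linear":[0,-0.5,0],"twist":0},{"jaw":0,"linear":[0,-0.5,0],"twist":0},{"jaw":0,"linear":[0,-0.5,0],"twist":0},{"jaw":0,"linear":[0,-0.5,0],"twist":0}]'
```

```text
time: 10.52
position: [0.5098, -0.0387, 0.0998]
tool_rot: [0.769, 0.639, 0.0, 0.0]
ft_force: [-0.9, -0.6, 3.6]
grip_width: 0.0094
grip_force: 40.0
time: 10.85
position: [0.4905, -0.0352, 0.0997]
tool_rot: [0.769, 0.639, 0.001, 0.001]
ft_force: [1.0, -1.2, 0.9]
grip_width: 0.0095
grip_force: 40.0
```

```bash
python3 -m pendant '[{"jaw":0,"linear":[0,-1,0],"twist":0},{"jaw":0,"linear":[0,-1,0],"twist":0},{"jaw":0,"linear":[0,-1,0],"twist":0},{"jaw":0,"linear":[0,-1,0],"twist":0},{"jaw":0,"linear":[0,-1,0],"twist":0},{"jaw":0,"linear":[0,-1,0],"twist":0},{"jaw":0,"linear":[0,-1,0],"twist":0},{"jaw":0,"linear":[0,-0.8,0],"twist":0},{"jaw":0,"linear":[0,-0.5,0],"twist":0},{"jaw":0,"linear":[0,0,0],"twist":0}]'
python3 -m pendant '[{"jaw":0.4,"linear":[0,0,0],"twist":0},{"jaw":0.4,"linear":[0,0,0],"twist":0},{"jaw":0.4,"linear":[0,0,0],"twist":0},{"jaw":0.4,"linear":[0,0,0],"twist":0},{"jaw":0.4,"linear":[0,0,-2],"twist":0},{"jaw":0.4,"linear":[0,0,-4],"twist":0},{"jaw":0.4,"linear":[0,0,-4],"twist":0},{"jaw":0.4,"linear":[0,0,0],"twist":0}]'
python3 -c "
from h import *
c=get('wrist');cv2.imwrite('pics/w4.png',c['color'])
t=get('top'); P=cloud(t); 
th=np.radians(-6.65); M=np.array([[np.cos(th),-np.sin(th)],[np.sin(th),np.cos(th)]])
w=np.array([.5447,.0130])+M@np.array([.05,.0095]); print('web world',w)
to(*w,.1025,-6.65)"
```

```text
time: 11.68
position: [0.4059, -0.019, 0.0994]
tool_rot: [0.769, 0.639, -0.001, -0.002]
ft_force: [-3.4, -0.2, 4.2]
grip_width: 0.0096
grip_force: 40.0
time: 12.35
position: [0.4128, -0.0209, 0.205]
tool_rot: [0.769, 0.639, 0.004, 0.006]
ft_force: [1.0, -0.1, 0.4]
grip_width: 0.0344
grip_force: 0.0
web world [0.59546374 0.01664589]
shift [ 7.03 17.52  9.93] yaw -10.6 q6 -7.9 t 12.45
twist -3.9
```

View pics/w4.png

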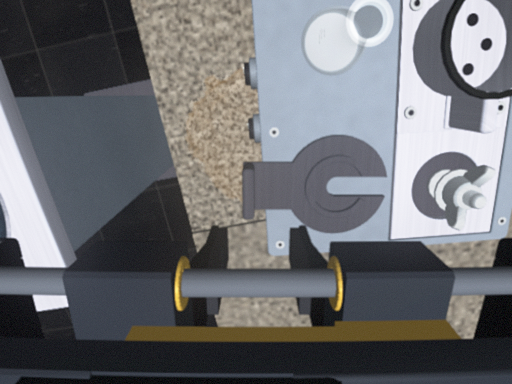

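The washer lies flat in front of the pocket, its rim at x≈387 px against the pocket edge at about 392. Next is the web.

```bash
python3 -m pendant '[{"jaw":0.45,"linear":[1.17,2.92,0],"twist":0},{"jaw":0.45,"linear":[1.17,2.92,0],"twist":0},{"jaw":0.45,"linear":[1.17,2.92,0],"twist":0},{"jaw":0.45,"linear":[1.17,2.92,0],"twist":0},{"jaw":0.45,"linear":[1.17,2.92,0],"twist":0},{"jaw":0.45,"linear":[1.17,2.92,0],"twist":0},{"jaw":0.45,"linear":[0,0,0],"twist":-3.9},{"jaw":0.45,"linear":[0,0,0],"twist":0}]'
python3 -c "
from h import *
to(.5955,.0166,.1025,-6.65)
c=get('wrist');cv2.imwrite('pics/w5.png',c['color'])
th=np.radians(-6.65); M=np.array([[np.cos(th),-np.sin(th)],[np.sin(th),np.cos(th)]])
q=[]
for x,y in ((44,-4),(56,-4),(56,23),(44,23)): q.append([*(np.array([.5447,.0130])+M@np.array([x,y])/1e3),.120])
print(proj(c,q).round(0).tolist())"
```

```text
time: 13.12
position: [0.5941, 0.0174, 0.1967]
tool_rot: [0.747, 0.665, -0.001, -0.001]
ft_force: [-0.6, 0.3, -0.9]
grip_width: 0.0392
grip_force: 0.0
shift [-0.06  0.19  9.41] yaw -6.6 q6 -2.5 t 13.1167
twist 0.1
[[253.0, 225.0], [269.0, 225.0], [269.0, 191.0], [253.0, 191.0]]
```

View pics/w5.png

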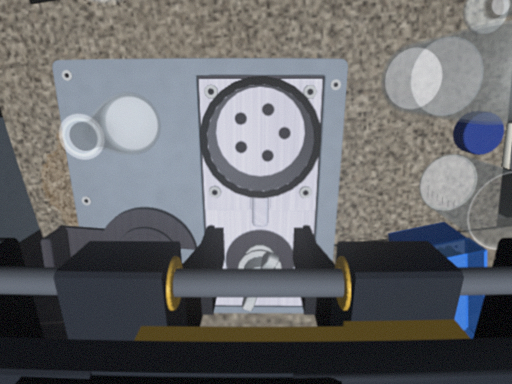

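The web shows at (252–269, 197–225), matching the projection. I'll check the flask rim clearance first.

```bash
python3 -c "
from h import *
c=get('wrist'); p=plane(c,[[82,136],[104,136],[82,157]],.159)[:,:2]; th=np.radians(-6.65); M=np.array([[np.cos(th),-np.sin(th)],[np.sin(th),np.cos(th)]])
print((p-[.5447,.013])@M)
to(.5955,.0166,.106,-6.65)"
```

```text
[[-0.05729815  0.0688065 ]
 [-0.04403108  0.06868141]
 [-0.05931773  0.05628479]]
shift [-0.02  0.42  9.11] yaw -6.8 q6 -2.3 t 13.2167
twist -0.1
```

```bash
python3 -m pendant '[{"jaw":0.45,"linear":[-0.1,0.3,1.5],"twist":0},{"jaw":0.45,"linear":[0,0,2.5],"twist":0},{"jaw":0.45,"linear":[0,0,2.5],"twist":0},{"jaw":0.45,"linear":[0,0,1.6],"twist":0},{"jaw":0.45,"linear":[0,0,1],"twist":0},{"jaw":0.45,"linear":[0,0,0],"twist":0},{"jaw":0.45,"linear":[0,0,0],"twist":0}]' 55
python3 -c "
from h import *
to(.5955,.0166,.106,-6.65)"
```

```text
time: 13.8
position: [0.5958, 0.0155, 0.1082]
tool_rot: [0.748, 0.664, -0.0, -0.001]
ft_force: [0.2, -0.5, 0.1]
grip_width: 0.0392
grip_force: 0.0
shift [ 0.1  -0.04  0.22] yaw -6.8 q6 -2.5 t 13.8
twist -0.1
```

```bash
python3 -m pendant '[{"jaw":0,"linear":[0,0,0.2],"twist":0},{"jaw":0,"linear":[0,0,0],"twist":0},{"jaw":0,"linear":[0,0,0],"twist":0},{"jaw":0,"linear":[0,0,0],"twist":0},{"jaw":0,"linear":[0,0,0],"twist":0},{"jaw":0,"linear":[0,0,0],"twist":0},{"jaw":0,"linear":[0,0,0],"twist":0}]' 55
python3 -m pendant '[{"jaw":0,"linear":[0,0,-0.4],"twist":0},{"jaw":0,"linear":[0,0,-0.6],"twist":0},{"jaw":0,"linear":[0,0,-0.8],"twist":0},{"jaw":0,"linear":[0,0,0],"twist":0}]'
```

```text
time: 14.38
position: [0.5959, 0.0158, 0.107]
tool_rot: [0.747, 0.665, -0.0, -0.0]
ft_force: [-4.4, 0.3, 5.6]
grip_width: 0.0116
grip_force: 55.0
time: 14.72
position: [0.5979, 0.0154, 0.126]
tool_rot: [0.747, 0.665, 0.001, 0.001]
ft_force: [0.0, 0.1, -2.8]
grip_width: 0.0116
grip_force: 55.0
```

The bracket is held, and the measured weight fits (about 3 N). Now lift, move, and turn clear of the bottles and boiler.

```bash
python3 -m pendant '[{"jaw":0,"linear":[0,0,-1],"twist":0},{"jaw":0,"linear":[0,0,-1.5],"twist":0},{"jaw":0,"linear":[0,0,-2],"twist":0},{"jaw":0,"linear":[0,0,-2],"twist":0},{"jaw":0,"linear":[0,0,-2],"twist":0},{"jaw":0,"linear":[0,0,-1.5],"twist":0},{"jaw":0,"linear":[0,0,-0.5],"twist":0},{"jaw":0,"linear":[0,0,0],"twist":0}]'
python3 -m pendant '[{"jaw":0,"linear":[1,-1.3,0],"twist":0},{"jaw":0,"linear":[1.5,-2,0],"twist":0},{"jaw":0,"linear":[1.5,-2,0],"twist":0},{"jaw":0,"linear":[1.5,-2,0],"twist":0},{"jaw":0,"linear":[1.5,-2,0],"twist":0},{"jaw":0,"linear":[1.5,-2,0],"twist":0},{"jaw":0,"linear":[1.5,-1.7,0],"twist":0},{"jaw":0,"linear":[0,0,0],"twist":0}]'
python3 -m pendant '[{"jaw":0,"linear":[0,0,0],"twist":4},{"jaw":0,"linear":[0,0,0],"twist":7},{"jaw":0,"linear":[0,0,0],"twist":7},{"jaw":0,"linear":[0,0,0],"twist":7},{"jaw":0,"linear":[0,0,0],"twist":7},{"jaw":0,"linear":[0,0,0],"twist":7},{"jaw":0,"linear":[0,0,0],"twist":7},{"jaw":0,"linear":[0,0,0],"twist":7},{"jaw":0,"linear":[0,0,0],"twist":7},{"jaw":0,"linear":[0,0,0],"twist":7},{"jaw":0,"linear":[0,0,0],"twist":7},{"jaw":0,"linear":[0,0,0],"twist":7}]'
python3 -m pendant '[{"jaw":0,"linear":[0,0,0],"twist":3},{"jaw":0,"linear":[0,0,0],"twist":0},{"jaw":0,"linear":[0,0,0],"twist":0}]'
python3 -c "
from h import *
to(.529,.302,.046,-90)
Q=np.load('pics/side0.npy').reshape(-1,3); k=(Q[:,0]>.58)&(Q[:,0]<.68)&(Q[:,1]>.15)&(Q[:,1]<.45)&(Q[:,2]>.02); print('tap',Q[k][Q[k][:,0].argsort()[:8]].round(3).tolist())
c=get('wrist');cv2.imwrite('pics/w6.png',c['color'])"
```

```text
time: 15.38
position: [0.5975, 0.0155, 0.2314]
tool_rot: [0.747, 0.665, 0.001, 0.001]
ft_force: [0.4, 0.1, -3.4]
grip_width: 0.0119
grip_force: 55.0
time: 16.05
position: [0.4735, 0.1326, 0.2279]
tool_rot: [0.746, 0.666, -0.003, -0.003]
ft_force: [-0.2, 0.4, -3.5]
grip_width: 0.0118
grip_force: 55.0
time: 17.05
position: [0.4787, 0.1298, 0.2284]
tool_rot: [1.0, 0.017, -0.001, 0.0]
ft_force: [-0.6, 0.3, -4.0]
grip_width: 0.012
grip_force: 55.0
time: 17.3
position: [0.4788, 0.1299, 0.2287]
tool_rot: [1.0, -0.005, -0.001, 0.0]
ft_force: [-0.2, -0.7, -3.1]
grip_width: 0.0113
grip_force: 55.0
shift [  4.86 -17.27  18.26] yaw -90.6 q6 92.9 t 17.3
twist -0.6
tap [[0.642, 0.265, 0.032], [0.642, 0.253, 0.034], [0.642, 0.268, 0.025], [0.642, 0.267, 0.033], [0.642, 0.255, 0.028], [0.643, 0.257, 0.034], [0.644, 0.263, 0.037], [0.644, 0.264, 0.032]]
```

View pics/w6.png

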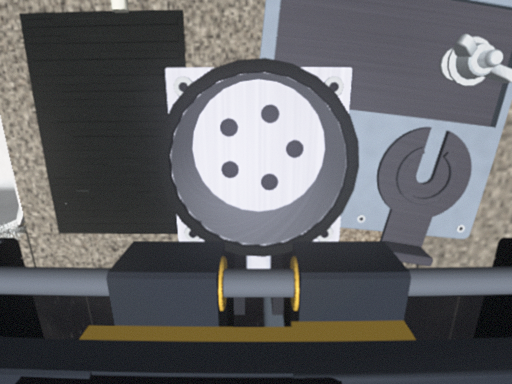

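Bracket held level; mat at px (22–185, 12–234), tap at x 0.642. I'll aim 11 mm toward the robot for clearance.

```bash
python3 -m pendant '[{"jaw":0,"linear":[0.3,-1.2,0],"twist":0},{"jaw":0,"linear":[0.5,-2.2,0],"twist":0},{"jaw":0,"linear":[0.5,-2.2,0],"twist":0},{"jaw":0,"linear":[0.5,-2.2,0],"twist":0},{"jaw":0,"linear":[0.5,-2.2,0],"twist":0},{"jaw":0,"linear":[0.5,-2.2,0],"twist":0},{"jaw":0,"linear":[0.5,-2.2,0],"twist":0},{"jaw":0,"linear":[0.4,-1.8,0],"twist":0},{"jaw":0,"linear":[0.1,-1,0],"twist":-0.6},{"jaw":0,"linear":[0,0,0],"twist":0}]'
python3 -m pendant '[{"jaw":0,"linear":[0,0,1],"twist":0},{"jaw":0,"linear":[0,0,1.8],"twist":0},{"jaw":0,"linear":[0,0,2],"twist":0},{"jaw":0,"linear":[0,0,2],"twist":0},{"jaw":0,"linear":[0,0,2],"twist":0},{"jaw":0,"linear":[0,0,2],"twist":0},{"jaw":0,"linear":[0,0,1.5],"twist":0},{"jaw":0,"linear":[0,0,1],"twist":0},{"jaw":0,"linear":[0,0,0.7],"twist":0},{"jaw":0,"linear":[0,0,0.5],"twist":0},{"jaw":0,"linear":[0,0,0],"twist":0},{"jaw":0,"linear":[0,0,0],"twist":0}]'
python3 -c "
from h import *
to(.518,.302,.046,-90)"
```

```text
time: 18.18
position: [0.5193, 0.3041, 0.2291]
tool_rot: [1.0, 0.001, 0.0, -0.001]
ft_force: [-0.2, -1.5, -3.2]
grip_width: 0.0119
grip_force: 55.0
time: 19.18
position: [0.5197, 0.3016, 0.0849]
tool_rot: [1.0, -0.001, 0.0, -0.0]
ft_force: [-0.2, 0.5, -3.6]
grip_width: 0.0115
grip_force: 55.0
shift [-0.17 -0.04  3.89] yaw -90.1 q6 109.6 t 19.1833
twist -0.1
```

```bash
python3 -m pendant '[{"jaw":0,"linear":[0,0,0.7],"twist":0},{"jaw":0,"linear":[0,0,0.8],"twist":0},{"jaw":0,"linear":[0,0,0.8],"twist":0},{"jaw":0,"linear":[0,0,0.5],"twist":0},{"jaw":0,"linear":[0,0,0.4],"twist":0},{"jaw":0,"linear":[0,0,0.3],"twist":0},{"jaw":0,"linear":[0,0,0.2],"twist":0},{"jaw":0,"linear":[0,0,0],"twist":0},{"jaw":0,"linear":[0,0,0],"twist":0}]'
python3 -m pendant '[{"jaw":0,"linear":[0,0,0.15],"twist":0},{"jaw":0,"linear":[0,0,0],"twist":0}]'
```

```text
time: 19.93
position: [0.5194, 0.3017, 0.0474]
tool_rot: [1.0, -0.001, 0.0, -0.0]
ft_force: [0.1, -0.1, -2.9]
grip_width: 0.0119
grip_force: 55.0
time: 20.1
position: [0.5194, 0.3017, 0.0461]
tool_rot: [1.0, -0.001, 0.0, -0.0]
ft_force: [-0.8, -0.0, -2.8]
grip_width: 0.0116
grip_force: 55.0
```

```bash
python3 -m pendant '[{"jaw":0,"linear":[0,0,0.1],"twist":0},{"jaw":0,"linear":[0,0,0],"twist":0}]'
python3 -m pendant '[{"jaw":0,"linear":[0,0,0.1],"twist":0},{"jaw":0,"linear":[0,0,0],"twist":0}]'
```

```text
time: 20.27
position: [0.5194, 0.3017, 0.046]
tool_rot: [1.0, -0.001, 0.0, -0.0]
ft_force: [-1.7, -0.7, 3.2]
grip_width: 0.0116
grip_force: 55.0
time: 20.43
position: [0.5194, 0.3017, 0.0459]
tool_rot: [1.0, -0.001, 0.0, -0.0]
ft_force: [-2.8, -1.5, 10.2]
grip_width: 0.0118
grip_force: 55.0
```

Contact made. Release and retreat.

```bash
python3 -m pendant '[{"jaw":0,"linear":[0,0,-0.1],"twist":0},{"jaw":0.45,"linear":[0,0,0],"twist":0},{"jaw":0.45,"linear":[0,0,0],"twist":0},{"jaw":0.45,"linear":[0,0,0],"twist":0},{"jaw":0.45,"linear":[0,0,0],"twist":0},{"jaw":0.45,"linear":[0,0,-1],"twist":0},{"jaw":0.45,"linear":[0,0,-3],"twist":0},{"jaw":0.45,"linear":[0,0,-4],"twist":0},{"jaw":0.45,"linear":[0,0,-4],"twist":0},{"jaw":0.45,"linear":[0,0,-3],"twist":0},{"jaw":0.45,"linear":[0,0,0],"twist":0},{"jaw":0.45,"linear":[0,0,0],"twist":0}]'
python3 - <<'E'
from h import *
for n in ('side','wrist'):
    c=get(n); P=cloud(c); 
    if n=='side': cv2.imwrite('pics/end.png',cv2.resize(c['color'][100:270,130:320],None,fx=3.2,fy=3.2,interpolation=2))
    else:
        k=(P[...,2]>.008)&(P[...,2]<.020)&(P[...,0]>.35)&(P[...,0]<.64)&(P[...,1]>.2)&(P[...,1]<.4)
        print(n,np.percentile(P[k],[2,50,98],axis=0).round(3))
E
```

```text
time: 21.43
position: [0.5206, 0.3022, 0.1981]
tool_rot: [1.0, -0.001, 0.003, -0.001]
ft_force: [-1.0, 0.3, -0.5]
grip_width: 0.0393
grip_force: 0.0
wrist [[0.41  0.254 0.012]
 [0.53  0.303 0.015]
 [0.61  0.35  0.019]]
```

View pics/end.png

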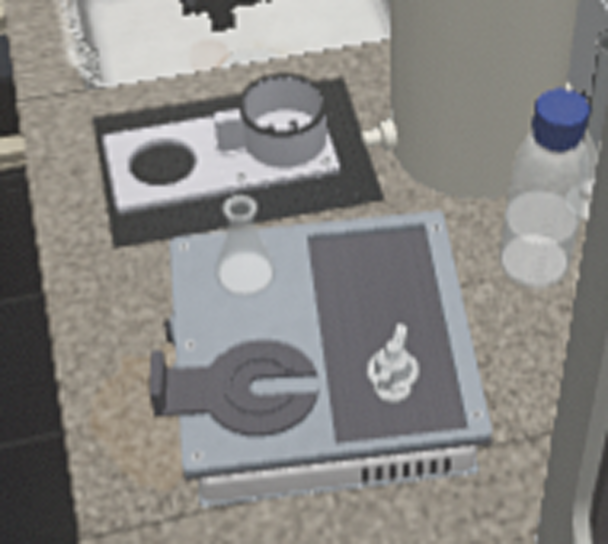

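The final view shows the bracket flat on the mat with the cup up, at about (220,145). The washer is flat on the platform at (265,385), the nut is up, and the flask and bottle are still standing.

```bash
python3 -c "
from h import *
print(robot.hand_in())"
```

```text
the job is handed in; nothing more can be done
None
```

The job is handed in at about 21.5 s of robot time, but the hand-in returned no verdict: nut at about 4.3 rad by the gripper's turn, washer flat on the platform in front of the pocket, bracket cup up and lengthwise on the mat about 10 mm off centre, and the bottles and flasks not touched by the arm.

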